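# Slide the tagged drive modules home in the sorting station

## Robot

A 6-joint arm with a two-finger parallel gripper is mounted at the origin on the work surface. World frame = base frame: x ahead of the robot, y to its left, z up, the work surface at z = 0. Lengths are in m, angles in rad, forces in N, time in s.
With the tool pointing down it reaches from about 0.4 to 0.825 m from the base axis. Payload 7 kg.
Tool frame: the origin (TCP) lies midway between the tips of the shut fingers; the grasp point (between the pads) lies hold_point_z behind it (hold_point_z is the distance from the TCP to the grasp point, in m); z points along the fingers, y is the line along which they close (so a half turn about z gives the same grasp; the last joint's range is limited). The gripper opens to 88 mm and grips with 3 to 60 N. Pads are 19 mm wide; open, the fingers measure 130 mm over their backs; the gripper's body (78 mm by 193 mm) begins 47 mm behind the grasp point.
Start: joints at [1.628, 0.359, 0.012, 0, -1.224, -0.288], TCP at [0.154, 0.657, 0.227] pointing down, gripper open.
Joint ranges: [-3.07, 3.07], [-1.43, 2.12], [-1.02, 1.25], [-3.03, 1.67], [-3.05, -0], [-3.03, 3.03]. Speed limits (rad/s): [2.39, 2.39, 3.01, 3.14, 3.14, 3.14].

## Interface

Orientations are given as [roll, pitch, yaw] about the fixed x, y, z axes, in that order (R = Rz(yaw) Ry(pitch) Rx(roll)).
In Python, from station import * gives the robot as it stands.
- The arm moves only by the tool apply_moves, never from a script. Its argument "steps" is a list of rows, each an object with "translation": the shift along the world's x, y, z scaled (see below), a list of three; "rotation": the turn, a rotation vector about the world's x, y, z scaled (see below), a list of three. A call has exactly 10 rows; each row is the pose to reach, as a shift and turn from the pose commanded when the call began; what a row does not reach only later rows make up. The controller multiplies each number of a shift by 250 mm and each number of a turn by 30 degrees. A row lasts 1/12 s, in which the tool goes at most 41.7 mm and 7.16 degrees, less where a joint would pass 70% of its speed; a pose out of reach is approached as far as the arm can. A call with a number of a shift or a turn outside -1 to 1 is refused whole. A call with a gripper value outside its range is refused whole. "jaw" is the closure, from -1 (fully open) to 1 (shut), so that 0 is half open, set as the call begins (left out, the last holds). The fingers move at their own pace and stop on an object; "newtons" is the grip in N (left out, the last holds). Time passes only in rows, so rows that repeat a pose let the fingers close, or fill a call up. It gives the time, the measured TCP pose, the force, the opening and the grip force at its end, in the units of the state.
- get_state(): the state, without advancing time (a new reading comes with each control period).
- grab_frame(name): name is "scene" or "side" or "wrist"; returns the picture (400x640x3 uint8, blue, green, red); there is no depth.
- camera_model(name): a dict with "fx", "fy", "cx", "cy" (pixels), "xyz" and "rotation" of the camera in the world. Camera axes: x right, y down, z forward; pixel columns grow to the right and rows downward; lengths in m; the calibration is good to about 2 mm. A picture is of the moment at which its call begins: read the wrist's pose just before it. camera_model takes no time and is no camera call; for the wrist camera it gives the pose at the moment of the call.
- job_done(): hands the job in; it is judged then, once.
The state is a dict: "t": time; "q": joint angles; "qd": joint speeds; "joint_efforts": joint torques, N m; "eef_pos": TCP position; "ee_rot": TCP orientation; "force": force on the tool from outside, world axes, zero at the start; "moment": the same for the moment, N m; "width": finger opening in m; "gripper_force": force on a finger pad.
Only numpy, scipy, OpenCV 4.12 (cv2) and the standard library are available. Lean on these libraries where they do the work, as an engineer would, in place of code of your own. Each camera call takes 0.05 s, during which the arm holds its last target. There are 200 camera calls.

## Task

Sort the two drive modules by their tags: slide each one flat along the bench into the nest whose sign has the same shape as the module's tag (round or square), and press it gently home until the nest's sprung plunger is pushed all the way in and stays in, then let go. Do not lift or tip the modules, do not ram them against the station, and leave the can, the bit box and the screwdriver where they are.

Things in the scene. Friction and masses are not known exactly. Their poses are not given: they have to be found in the camera images.
- round_module: drive module with a round (58 mm diameter) white tag, 4 mm thick, on top: black block 96 x 96 x 46 mm with a grey band, about 0.5 kg, too wide to grasp with 85 mm opening. Origin: centre of its underside; z up, x and y square to its sides. Starts yawed up to 0.25 rad, either in the lane between the nests or beside the lane, farther from the robot (then first draw it back into the lane).
- square_module: drive module with a square (52 mm) white tag, 4 mm thick, on top: black block 96 x 96 x 46 mm with a grey band, about 0.5 kg, too wide to grasp with 85 mm opening. Origin: centre of its underside; z up, x and y square to its sides. Starts yawed up to 0.25 rad, either in the lane between the nests or beside the lane, farther from the robot (then first draw it back into the lane).
- station: sorting station fixed to the bench. Origin: centre of the lane between the two nests, at bench level; z up; y runs along the lane to the left nest (mouth at y = 200 mm; the right nest faces it at y = -200); x points away from the robot. The lane is open on its far side; a rail 20 mm high joins the nests at x = -105 mm. A bridge 60 mm high over each nest, 290 to 340 mm out, carries its sign.
- left_nest: left nest: aluminium channel, open above and below. Origin: mouth centre at bench level; x points into the nest. Walls 36 mm high, 102 mm apart inside, from x = 0 inwards; guides flare to 142 mm at x = -50. The free plunger's face is at x = 52 to 72 mm: set anew each time and not reported, so feel for it. A module fully home has its centre at x = 16 to 36 mm, so it sticks out of the mouth.
- right_nest: right nest: aluminium channel, open above and below. Origin: mouth centre at bench level; x points into the nest. Walls 36 mm high, 102 mm apart inside, from x = 0 inwards; guides flare to 142 mm at x = -50. The free plunger's face is at x = 52 to 72 mm: set anew each time and not reported, so feel for it. A module fully home has its centre at x = 16 to 36 mm, so it sticks out of the mouth.
- left_plunger (a joint): travel of the left nest's plunger plate (70 mm wide, 5 to 31 mm high) in m: 0 = free, 0.012 = fully in at its hard stop, where the force rises sharply. Before that a weak spring resists (under 3 N); a module's friction on the bench (2 to 5 N) holds the plunger in once it is home.
- right_plunger (a joint): travel of the right nest's plunger plate (70 mm wide, 5 to 31 mm high) in m: 0 = free, 0.012 = fully in at its hard stop, where the force rises sharply. Before that a weak spring resists (under 3 N); a module's friction on the bench (2 to 5 N) holds the plunger in once it is home.
- round_sign: sign with a round white disc (58 mm diameter) on a black 70 mm square plate, 10 mm thick, lying on the bridge of one of the nests at 60 mm height: that nest takes the module with the round tag. Origin: centre of its underside.
- square_sign: sign with a square white plate (52 mm) on a black 70 mm square plate, 10 mm thick, lying on the bridge of the other nest at 60 mm height: that nest takes the module with the square tag. Origin: centre of its underside.
- can: bystander: upright spray can, 56 mm diameter, 150 mm high; leave alone. Origin: centre of its underside.
- bit_box: bystander: open grey box 120 x 80 x 30 mm with dividers; leave alone. Origin: centre of its underside.
- screwdriver: bystander: screwdriver lying on the bench; leave alone.
Things that resemble listed ones, but are neither listed nor needed, are in the scene too. Leave any brown or orange look-alike of the round_module alone.

How it is judged:
By the outcome, as a careful person would: the job done as asked, in the order asked, and still so for the second after the job is handed in, with the robot touching nothing.
It also fails if it takes over 72 s, if anything falls off the work surface, if the arm or the gripper's body presses on something with over 40 N, if the wrist force passes 120 N, or if a joint passes its speed limit or range.

## Working session

There is one attempt and no reset: what is moved stays moved. The work goes in short steps, Python scripts to look and compute and a tool call to move; the robot and the scene stay as the last step left them, time stands still between calls to the robot, and variables do not carry over. Pictures are saved under pics/ and viewed, at most 11 in all, crops included, and the job is handed in when it is done.

Besides the shell and the picture viewer there is one more tool, called after ">>>" by a JSON object that holds its "fn" and its "kwargs". apply_moves: Moves the arm, as the interface text tells. Shifts and turns lie within -1 to 1; 1 stands for 250 mm of shift or 30 degrees of turn. Its arguments: {"type":"object","properties":{"steps":{"type":"array"},"jaw":{"type":"number"},"newtons":{"type":"number"}},"required":["steps"]}

```bash
ls; mkdir -p pics; python3 - <<'E'
from station import *
import cv2
s=get_state(); print({k:s[k] for k in('t','eef_pos','ee_rot','force','width')})
for n in('scene','side'):
    cv2.imwrite(f'pics/{n}0.png',grab_frame(n)); print(n,camera_model(n))
E
```

```text
pics
{'t': 0.0, 'eef_pos': array([0.15432189, 0.65662166, 0.22560486]), 'ee_rot': array([ 3.13991042e+00, -1.85786662e-04, -2.30893796e-01]), 'force': array([ 0.20345908, -0.05715224, -0.04038279]), 'width': 0.08746928718479884}
scene {'fx': 422.9739105432867, 'fy': 422.9739105432867, 'cx': 308.54909368118416, 'cy': 198.31475902254988, 'xyz': array([ 1.28787546, -0.57556371,  0.66943325]), 'rotation': array([-2.12962834,  0.00825813,  0.96711005])}
side {'fx': 421.8700460569966, 'fy': 421.8700460569966, 'cx': 323.9523824665135, 'cy': 202.89409486732373, 'xyz': array([ 0.29444489, -0.98109245,  1.01532055]), 'rotation': array([-2.33924509,  0.01007054, -0.23545669])}
```

View pics/scene0.png

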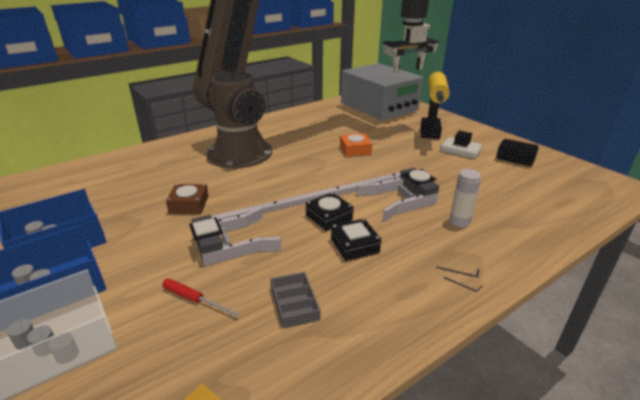

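View pics/side0.png

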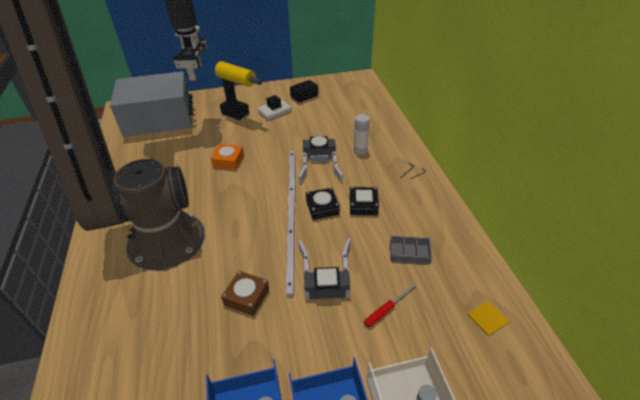

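The side view shows the round module in the lane at (322,200) and the square module beside it on the far side at (364,200). The round sign is on the left nest (319,143) and the square sign on the right nest (327,278). The look-alikes are orange (227,156) and brown (245,292).

```bash
cat > h.py <<'E'
import cv2, numpy as np
from scipy.spatial.transform import Rotation as R
def ray(cm,px,z):
    px=np.atleast_2d(px).astype(float)
    d=np.c_[(px[:,0]-cm['cx'])/cm['fx'],(px[:,1]-cm['cy'])/cm['fy'],np.ones(len(px))]
    d=R.from_euler('xyz',cm['rotation']).apply(d); c=np.array(cm['xyz'])
    return c+d*((z-c[2])/d[:,2])[:,None]
def proj(cm,P):
    p=R.from_euler('xyz',cm['rotation']).inv().apply(np.atleast_2d(P)-cm['xyz'])
    return np.c_[cm['fx']*p[:,0]/p[:,2]+cm['cx'],cm['fy']*p[:,1]/p[:,2]+cm['cy']]
def tag(img,near,v=150,r=35):
    """white blob nearest to pixel: contour"""
    hsv=cv2.cvtColor(img,cv2.COLOR_BGR2HSV)
    m=((hsv[...,2]>v)&(hsv[...,1]<60)).astype('uint8')
    cs,_=cv2.findContours(m,cv2.RETR_EXTERNAL,cv2.CHAIN_APPROX_NONE)
    cs=[c for c in cs if cv2.contourArea(c)>40]
    return min(cs,key=lambda c:np.hypot(*(c[:,0].mean(0)-near)))
def meas(cm,img,near,z,v=150):
    c=tag(img,near,v)[:,0]
    P=ray(cm,c,z)[:,:2].astype(np.float32)
    r=cv2.minAreaRect((P*1000).reshape(-1,1,2)); M=cv2.moments((P*1000).reshape(-1,1,2))
    return np.round([M['m10']/M['m00'],M['m01']/M['m00']],1),np.round(r[1],1),round(r[2],1),c.mean(0).round(1)
E
python3 - <<'E'
from station import *
from h import *
for n,pts in(('side',dict(rm=(322,199),sm=(364,196),rs=(319,142),ss=(327,278))),('scene',dict(rm=(330,204),sm=(356,231),rs=(420,176),ss=(206,227)))):
    cm=camera_model(n); img=cv2.imread(f'pics/{n}0.png')
    for k,p in pts.items(): print(n,k,*meas(cm,img,p,.05 if k[1]=='m' else .072))
    if n=='side': # rail ends: top 0.02
        print(ray(cm,[(292,152),(290,293)],.02)[:,:2].round(3))
        print('can',ray(cm,[(361,152)],0).round(3),'box',ray(cm,[(410,250)],.03).round(3))
E
```

```text
side rm [517.2  19.8] [43.8 50.1] 75.9 [321.8 197.4]
side sm [655.6  -2.8] [39.4 46.4] 75.9 [363.7 195.1]
side rs [572.6 308.7] [46.4 49.8] 27.5 [318.5 140.3]
side ss [ 452.5 -311.6] [46.6 46.8] 76.1 [326.4 276.4]
[[ 0.471  0.329]
 [ 0.349 -0.305]]
can [[0.739 0.288 0.   ]] box [[ 0.726 -0.249  0.03 ]]
scene rm [520.1  15.1] [54.4 50.3] 54.7 [328.8 202.8]
scene sm [657.7  -7. ] [50.2 51.2] 75.1 [355.3 230.3]
scene rs [577.9 301.4] [54.1 54.2] 80.2 [419.7 174.5]
scene ss [ 457.7 -313.2] [49.5 50.8] 78.4 [205.  226.1]
```

>>> {"fn": "apply_moves", "kwargs": {"steps": [{"translation": [1, -0.76, 0], "rotation": [0, 0, -1]}, {"translation": [1, -0.76, 0], "rotation": [0, 0, -1]}, {"translation": [1, -0.76, 0], "rotation": [0, 0, -1]}, {"translation": [1, -0.76, 0], "rotation": [0, 0, -1]}, {"translation": [1, -0.76, 0], "rotation": [0, 0, -1]}, {"translation": [1, -0.76, 0], "rotation": [0, 0, -1]}, {"translation": [1, -0.76, 0], "rotation": [0, 0, -1]}, {"translation": [1, -0.76, 0], "rotation": [0, 0, -1]}, {"translation": [1, -0.76, 0], "rotation": [0, 0, -1]}, {"translation": [1, -0.76, 0], "rotation": [0, 0, -1]}], "jaw": 0.1}}

```text
t: 0.93
eef_pos: [0.4054, 0.4659, 0.2262]
ee_rot: [3.141, -0.0, -0.757]
force: [-0.1, 1.4, -1.0]
width: 0.0397
gripper_force: 0.0
```

>>> {"fn": "apply_moves", "kwargs": {"steps": [{"translation": [0.52, -0.98, 0], "rotation": [0, 0, -1]}, {"translation": [0.52, -0.98, 0], "rotation": [0, 0, -1]}, {"translation": [0.52, -0.98, 0], "rotation": [0, 0, -1]}, {"translation": [0.52, -0.98, 0], "rotation": [0, 0, -1]}, {"translation": [0.52, -0.98, 0], "rotation": [0, 0, -1]}, {"translation": [0.52, -0.98, 0], "rotation": [0, 0, -1]}, {"translation": [0.52, -0.98, 0], "rotation": [0, 0, -1]}, {"translation": [0.52, -0.98, 0], "rotation": [0, 0, -1]}, {"translation": [0.52, -0.98, 0], "rotation": [0, 0, -1]}, {"translation": [0.52, -0.98, 0], "rotation": [0, 0, -1]}]}}

```text
t: 1.77
eef_pos: [0.534, 0.2229, 0.2264]
ee_rot: [3.141, 0.0, -1.278]
force: [0.1, -0.6, -0.1]
width: 0.0391
gripper_force: 0.0
```

>>> {"fn": "apply_moves", "kwargs": {"steps": [{"translation": [-0.12, -1, 0.1], "rotation": [0, 0, -0.926]}, {"translation": [-0.12, -1, 0.1], "rotation": [0, 0, -0.926]}, {"translation": [-0.12, -1, 0.1], "rotation": [0, 0, -0.926]}, {"translation": [-0.12, -1, 0.1], "rotation": [0, 0, -0.926]}, {"translation": [-0.12, -1, 0.1], "rotation": [0, 0, -0.926]}, {"translation": [-0.12, -1, 0.1], "rotation": [0, 0, -0.926]}, {"translation": [-0.12, -1, 0.1], "rotation": [0, 0, -0.926]}, {"translation": [-0.12, -1, 0.1], "rotation": [0, 0, -0.926]}, {"translation": [-0.12, -1, 0.1], "rotation": [0, 0, -0.926]}, {"translation": [-0.12, -1, 0.1], "rotation": [0, 0, -0.926]}]}}

```text
t: 2.6
eef_pos: [0.5046, -0.0263, 0.2514]
ee_rot: [3.141, 0.0, -1.761]
force: [1.0, 0.2, -0.3]
width: 0.0396
gripper_force: 0.0
```

```bash
python3 - <<'E'
from station import *
import cv2
s=get_state(); print({k:s[k] for k in('t','q','eef_pos','ee_rot','force','width')}); print([x for x in dir() if 'hold' in x], s.get('hold_point_z'))
print(camera_model('wrist')); cv2.imwrite('pics/w1.png',grab_frame('wrist'))
E
```

```text
{'t': 2.6, 'q': array([ 3.37030367e-01,  6.02569803e-02, -3.14884097e-01, -2.29819952e-04,
       -1.19578646e+00, -5.27122359e-01]), 'eef_pos': array([ 0.50461872, -0.02633012,  0.25136135]), 'ee_rot': array([ 3.14137167e+00,  1.18799416e-04, -1.76097252e+00]), 'force': array([ 0.99620595,  0.1661295 , -0.32275032]), 'width': 0.03961915184433844}
['hold_point_z'] None
{'fx': 319.41542760542023, 'fy': 319.41542760542023, 'cx': 322.2351333896411, 'cy': 197.98714804293857, 'xyz': array([ 0.48953701, -0.10732516,  0.41021972]), 'rotation': array([ 2.83606108e+00, -5.02649658e-04,  2.95028469e+00])}
```

View pics/w1.png

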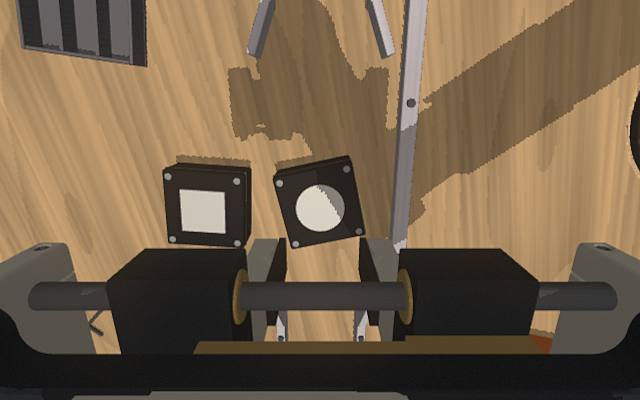

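The wrist view (up is −y, left is +x) shows the square module with its tag at (203,212) and the round module with its tag at (320,208), rotated. The corner screws are clear, and so are the right nest's guides at (262,25) and (380,25).

```bash
python3 - <<'E'
from station import *
from h import *
print(hold_point_z)
cm={'fx':319.4154,'fy':319.4154,'cx':322.235,'cy':197.987,'xyz':np.array([.489537,-.107325,.41022]),'rotation':np.array([2.836061,-.000503,2.950285])}
S=np.array([.515,-.004]);a=-.192;ex=np.array([np.cos(a),np.sin(a)]);ey=np.array([-ex[1],ex[0]])
def st(P): d=P[:,:2]-S; return np.c_[d@ex,d@ey]*1000
for n,c,t in(('round',[(280,183),(347,169),(357,231),(294,244)],(320,208)),('square',[(168,177),(236,181),(238,244),(172,239)],(203,212))):
    P=st(ray(cm,c,.046)); d=P[1]-P[0]; e=P[2]-P[3]; d2=P[3]-P[0]; e2=P[2]-P[1]
    print(n,'ctr',P.mean(0).round(1),st(ray(cm,[t],.05)).round(1),'sides',[np.hypot(*x).round() for x in(d,e,d2,e2)],'yaw',[np.degrees(np.arctan2(-x[1],-x[0])).round(1) for x in(d,e)],[np.degrees(np.arctan2(x[0]*-1,x[1])).round(1) for x in(d2,e2)])
print('guides/rail st',st(ray(cm,[(249,52),(393,53)],.036)).round(),st(ray(cm,[(406,110),(396,220)],.02)).round())
E
```

```text
0.0188
round ctr [-2.2 20.9] [[-2.9 19.9]] sides [np.float64(80.0), np.float64(80.0), np.float64(80.0), np.float64(79.0)] yaw [np.float64(12.1), np.float64(12.7)] [np.float64(10.4), np.float64(10.3)]
square ctr [138.1  25.5] [[137.4  25. ]] sides [np.float64(79.0), np.float64(82.0), np.float64(80.0), np.float64(81.0)] yaw [np.float64(-3.5), np.float64(-4.8)] [np.float64(-4.7), np.float64(-2.8)]
guides/rail st [[  73. -153.]
 [ -81. -152.]] [[-104.  -92.]
 [-102.   47.]]
```

>>> {"fn": "apply_moves", "kwargs": {"steps": [{"translation": [-0.012, -0.14, 0], "rotation": [0, 0, 0]}, {"translation": [-0.012, -0.14, -0.1], "rotation": [0, 0, 0]}, {"translation": [-0.012, -0.14, -0.25], "rotation": [0, 0, 0]}, {"translation": [-0.012, -0.14, -0.4], "rotation": [0, 0, 0]}, {"translation": [-0.012, -0.14, -0.55], "rotation": [0, 0, 0]}, {"translation": [-0.012, -0.14, -0.7], "rotation": [0, 0, 0]}, {"translation": [-0.012, -0.14, -0.82], "rotation": [0, 0, 0]}, {"translation": [-0.012, -0.14, -0.9], "rotation": [0, 0, 0]}, {"translation": [-0.012, -0.14, -0.94], "rotation": [0, 0, 0]}, {"translation": [-0.012, -0.14, -0.94], "rotation": [0, 0, 0]}]}}

```text
t: 3.48
eef_pos: [0.5002, -0.0622, 0.0143]
ee_rot: [3.137, -0.002, -1.761]
force: [-0.0, -0.3, 1.3]
width: 0.0391
gripper_force: 0.0
```

>>> {"fn": "apply_moves", "kwargs": {"steps": [{"translation": [0.006, 0.031, 0], "rotation": [0, 0, 0]}, {"translation": [0.012, 0.062, 0], "rotation": [0, 0, 0]}, {"translation": [0.018, 0.093, 0], "rotation": [0, 0, 0]}, {"translation": [0.024, 0.124, 0], "rotation": [0, 0, 0]}, {"translation": [0.03, 0.155, 0], "rotation": [0, 0, 0]}, {"translation": [0.036, 0.186, 0], "rotation": [0, 0, 0]}, {"translation": [0.042, 0.217, 0], "rotation": [0, 0, 0]}, {"translation": [0.048, 0.248, 0], "rotation": [0, 0, 0]}, {"translation": [0.054, 0.279, 0], "rotation": [0, 0, 0]}, {"translation": [0.06, 0.31, 0], "rotation": [0, 0, 0]}]}}

```text
t: 4.32
eef_pos: [0.5168, 0.0151, 0.0174]
ee_rot: [-3.141, -0.0, -1.763]
force: [-1.8, -7.0, 3.8]
width: 0.0395
gripper_force: 3.4
```

```bash
cat >> h.py <<'E'
S=np.array([.515,-.004]);a=-.192;ex=np.array([np.cos(a),np.sin(a)]);ey=np.array([-ex[1],ex[0]])
def st(P): d=np.atleast_2d(P)[:,:2]-S; return (np.c_[d@ex,d@ey]*1000).round(1)
E
python3 - <<'E'
from station import *
from h import *
s=get_state(); print(s['t'],st(s['eef_pos']),s['eef_pos'],s['ee_rot'],s['force'])
cm=camera_model('wrist'); i=grab_frame('wrist'); cv2.imwrite('pics/w2.png',i)
cm2=camera_model('side'); j=grab_frame('side'); cv2.imwrite('pics/s2.png',j)
p=proj(cm2,[*(S+.12*ey),.05])[0]; print(p)
v=np.hstack([i[:,:,:],cv2.resize(j[90:290,270:430],(320,400))]); cv2.imwrite('pics/v2.png',cv2.resize(v,(800,333)))
E
```

```text
4.3167 [[-1.9 19.1]] [0.51683588 0.01514951 0.01744809] [-3.14070097e+00 -2.81099770e-05 -1.76264692e+00] [-1.80850171 -6.95054794  3.7915541 ]
[321.39244747 178.5384967 ]
```

View pics/v2.png

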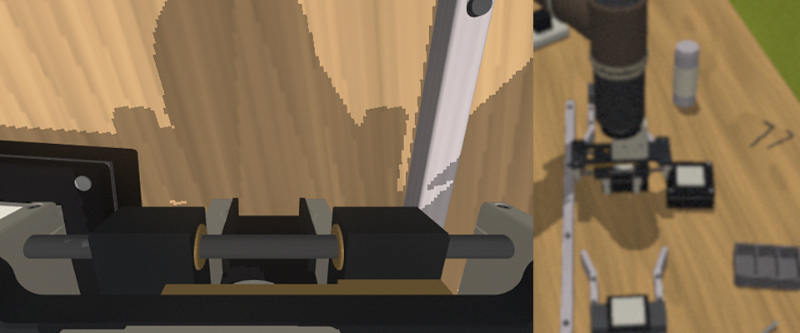

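The wrist view shows the round module's dark edge between the fingers at about (265,215), and the square module is undisturbed at left. The push is tracking at about 7 N, so I'm continuing.

>>> {"fn": "apply_moves", "kwargs": {"steps": [{"translation": [0.006, 0.031, 0], "rotation": [0, 0, 0]}, {"translation": [0.012, 0.062, 0], "rotation": [0, 0, 0]}, {"translation": [0.018, 0.093, 0], "rotation": [0, 0, 0]}, {"translation": [0.024, 0.124, 0], "rotation": [0, 0, 0]}, {"translation": [0.03, 0.155, 0], "rotation": [0, 0, 0]}, {"translation": [0.036, 0.186, 0], "rotation": [0, 0, 0]}, {"translation": [0.042, 0.217, 0], "rotation": [0, 0, 0]}, {"translation": [0.048, 0.248, 0], "rotation": [0, 0, 0]}, {"translation": [0.054, 0.279, 0], "rotation": [0, 0, 0]}, {"translation": [0.06, 0.31, 0], "rotation": [0, 0, 0]}]}}

```text
t: 5.25
eef_pos: [0.5258, 0.0856, 0.0169]
ee_rot: [3.132, -0.012, -1.764]
force: [-14.7, -43.9, 36.5]
width: 0.0398
gripper_force: 23.3
```

```bash
python3 - <<'E'
from station import *
from h import *
s=get_state(); print(s['t'],st(s['eef_pos']),s['eef_pos'],s['ee_rot'],s['force'])
j=grab_frame('scene'); j2=grab_frame('side')
v=np.hstack([cv2.resize(j[130:280,270:470],(533,400)),cv2.resize(j2[110:230,270:370],(333,400))]); cv2.imwrite('pics/v3.png',cv2.resize(v,(800,370)))
E
```

```text
5.25 [[-6.5 90. ]] [0.52583612 0.08557211 0.01693487] [ 3.13244476 -0.01166805 -1.7641107 ] [-14.70635597 -43.91550292  36.54923102]
```

View pics/v3.png

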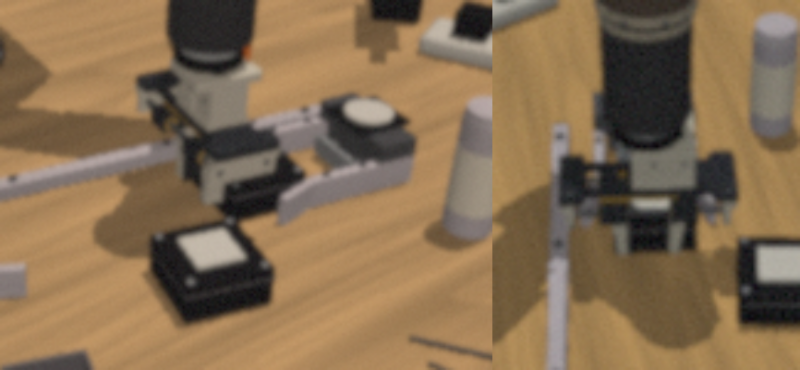

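The push stopped at about 44 N with the module's front near the nest mouth, so it looks wedged on the guides. I'm backing off to look from above.

>>> {"fn": "apply_moves", "kwargs": {"steps": [{"translation": [-0.02, -0.1, 0], "rotation": [0, 0, 0]}, {"translation": [-0.035, -0.18, 0], "rotation": [0, 0, 0]}, {"translation": [-0.035, -0.18, 0.1], "rotation": [0, 0, 0]}, {"translation": [-0.035, -0.18, 0.25], "rotation": [0, 0, 0]}, {"translation": [-0.035, -0.18, 0.4], "rotation": [0, 0, 0]}, {"translation": [-0.035, -0.18, 0.55], "rotation": [0, 0, 0]}, {"translation": [-0.02, -0.1, 0.7], "rotation": [0, 0, 0]}, {"translation": [0, 0, 0.85], "rotation": [0, 0, 0]}, {"translation": [0.02, 0.1, 0.94], "rotation": [0, 0, 0]}, {"translation": [0.02, 0.1, 0.94], "rotation": [0, 0, 0]}]}}

```text
t: 6.18
eef_pos: [0.5405, 0.1218, 0.2586]
ee_rot: [-3.131, 0.008, -1.76]
force: [1.5, -0.0, 0.6]
width: 0.0396
gripper_force: 0.0
```

```bash
python3 - <<'E'
from station import *
from h import *
s=get_state(); print(s['t'],st(s['eef_pos']),s['eef_pos'],s['ee_rot'],s['force'])
cm=camera_model('wrist'); print(cm); cv2.imwrite('pics/w4.png',grab_frame('wrist'))
E
```

```text
6.1833 [[  1.  128.3]] [0.54047801 0.12175405 0.25861942] [-3.1314473   0.00756331 -1.76031719] [ 1.49694144 -0.00384015  0.62345647]
{'fx': 319.41542760542023, 'fy': 319.41542760542023, 'cx': 322.2351333896411, 'cy': 197.98714804293857, 'xyz': array([0.52360153, 0.03989997, 0.41684813]), 'rotation': array([2.82865526, 0.00982701, 2.95086878])}
```

View pics/w4.png

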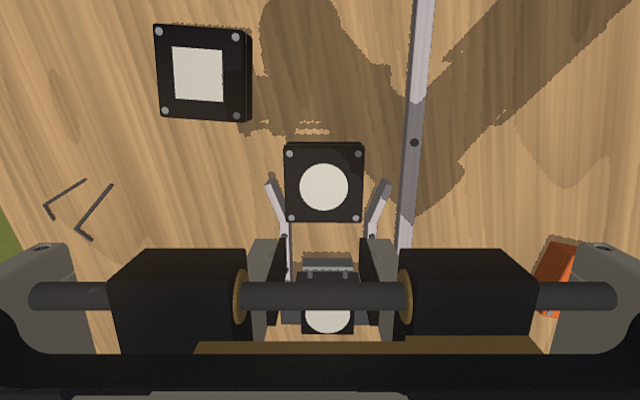

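The round module is nearly square between the guides: screws at (290,154), (358,154), (358,218) and (292,218). The guide tips are at (272,177) and (387,183), and the walls start near (289,222) and (368,230).

```bash
python3 - <<'E'
from station import *
from h import *
cm={'fx':319.4154,'fy':319.4154,'cx':322.235,'cy':197.987,'xyz':np.array([.523602,.0399,.416848]),'rotation':np.array([2.828655,.009827,2.950869])}
P=st(ray(cm,[(290,154),(358,154),(358,218),(292,218)],.046)); print(P,P.mean(0))
i=cv2.imread('pics/w4.png'); print(meas(cm,i,(323,187),.05), st(ray(cm,[(323.5,187)],.05)))
c=tag(i,(323,187))[:,0].mean(0); print(c, st(ray(cm,[c],.05)))
print('tips',st(ray(cm,[(265,180),(275,176),(384,179),(391,184)],.036)))
cv2.imwrite('pics/c4.png',cv2.resize(i[135:305,245:415],(800,800),interpolation=cv2.INTER_CUBIC)[:600])
E
```

```text
[[ 41.3 110.8]
 [-38.1 110.6]
 [-41.  190.7]
 [ 41.2 191.1]] [  0.85 150.8 ]
(array([545.7, 142.7]), array([57.1, 56.4]), 79.2, array([323.5, 186.6])) [[  2.  149.7]]
[323.47727273 186.56818182] [[  2.1 149.1]]
tips [[ 74.3 145. ]
 [ 61.7 139.9]
 [-72.1 143.1]
 [-81.1 149.5]]
```

View pics/c4.png

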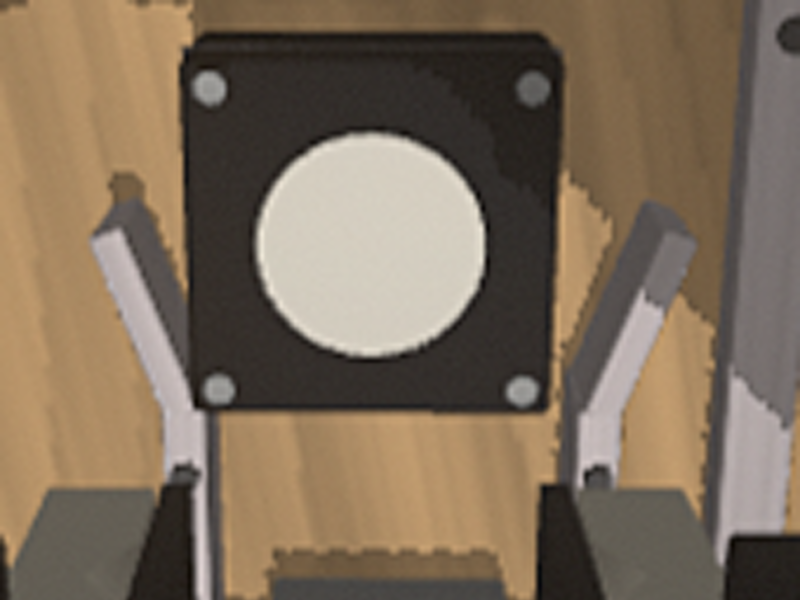

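```bash
python3 - <<'E'
from h import *
cm={'fx':319.4154,'fy':319.4154,'cx':322.235,'cy':197.987,'xyz':np.array([.523602,.0399,.416848]),'rotation':np.array([2.828655,.009827,2.950869])}
o=lambda p:[(245+(x+.5)/4.706-.5,135+(y+.5)/4.706-.5) for x,y in p]
print('wall L,R',st(ray(cm,o([(208,440),(582,440),(208,415),(580,415)]),.036)))
print('mod front corners',st(ray(cm,o([(193,408),(549,410)]),.046)),'rear',st(ray(cm,o([(183,50),(561,50)]),.046)))
print('screws',st(ray(cm,o([(209,89),(533,90),(522,391),(219,389)]),.046)))
E
```

```text
wall L,R [[ 46.9 209.1]
 [-55.8 208.6]
 [ 46.6 201.7]
 [-54.9 201.2]]
mod front corners [[ 49.3 195.6]
 [-45.2 195.7]] rear [[ 48.6 100.6]
 [-44.5 100.4]]
screws [[ 42.5 110.3]
 [-37.9 110.3]
 [-37.9 190.3]
 [ 42.3 190.2]]
```

The lane centre at this nest is at sx≈−4 mm (walls at 47 and −55), and the module sits at +2, so it has caught the far guide. I'll nudge its far side by about 7 mm toward the rail and then push again.

>>> {"fn": "apply_moves", "kwargs": {"steps": [{"translation": [0.2, -0.04, 0], "rotation": [0, 0, 0]}, {"translation": [0.389, -0.076, 0], "rotation": [0, 0, 0]}, {"translation": [0.389, -0.076, -0.1], "rotation": [0, 0, 0]}, {"translation": [0.389, -0.076, -0.25], "rotation": [0, 0, 0]}, {"translation": [0.389, -0.076, -0.4], "rotation": [0, 0, 0]}, {"translation": [0.389, -0.076, -0.55], "rotation": [0, 0, 0]}, {"translation": [0.389, -0.076, -0.7], "rotation": [0, 0, 0]}, {"translation": [0.389, -0.076, -0.85], "rotation": [0, 0, 0]}, {"translation": [0.389, -0.076, -0.96], "rotation": [0, 0, 0]}, {"translation": [0.389, -0.076, -0.96], "rotation": [0, 0, 0]}]}}

```text
t: 7.07
eef_pos: [0.6289, 0.0962, 0.0046]
ee_rot: [3.132, -0.005, -1.765]
force: [-1.2, 0.0, -0.4]
width: 0.0394
gripper_force: 0.0
```

>>> {"fn": "apply_moves", "kwargs": {"steps": [{"translation": [-0.01, 0.002, 0], "rotation": [0, 0, 0]}, {"translation": [-0.02, 0.004, 0], "rotation": [0, 0, 0]}, {"translation": [-0.028, 0.005, 0], "rotation": [0, 0, 0]}, {"translation": [-0.036, 0.007, 0], "rotation": [0, 0, 0]}, {"translation": [-0.044, 0.009, 0], "rotation": [0, 0, 0]}, {"translation": [-0.052, 0.01, 0], "rotation": [0, 0, 0]}, {"translation": [-0.06, 0.012, 0], "rotation": [0, 0, 0]}, {"translation": [-0.066, 0.013, 0], "rotation": [0, 0, 0]}, {"translation": [-0.066, 0.013, 0], "rotation": [0, 0, 0]}, {"translation": [-0.066, 0.013, 0], "rotation": [0, 0, 0]}]}}

```text
t: 7.9
eef_pos: [0.6194, 0.1019, 0.0137]
ee_rot: [-3.137, 0.002, -1.762]
force: [4.1, -2.4, 5.4]
width: 0.0393
gripper_force: 3.0
```

```bash
python3 - <<'E'
from station import *
from h import *
s=get_state(); print(s['t'],st(s['eef_pos']),s['eef_pos'],s['force'])
for n,z in(('side',(322,178)),('scene',(345,190))):
    cm=camera_model(n);j=grab_frame(n);p=proj(cm,[*(S+.148*ey),.05])[0]
    try: r=meas(cm,j,p,.05); print(n,r,st(r[0]/1000))
    except Exception as e: print(e)
E
```

```text
7.9 [[ 82.2 123.8]] [0.61936322 0.101864   0.01365979] [ 4.12661986 -2.38754006  5.41457401]
side (array([447.7, 212.5]), array([115.3,  14.9]), 79.9, array([290.9, 165.5])) [[-107.4  199.7]]
scene (array([671.3, -13.3]), array([50.5, 28.4]), 72.6, array([357.3, 233.5])) [[155.2  20.7]]
```

>>> {"fn": "apply_moves", "kwargs": {"steps": [{"translation": [0.03, -0.006, 0], "rotation": [0, 0, 0]}, {"translation": [0.06, -0.012, 0.05], "rotation": [0, 0, 0]}, {"translation": [0.06, -0.012, 0.2], "rotation": [0, 0, 0]}, {"translation": [0.06, -0.012, 0.35], "rotation": [0, 0, 0]}, {"translation": [0, 0, 0.5], "rotation": [0, 0, 0]}, {"translation": [-0.1, 0.01, 0.65], "rotation": [0, 0, 0]}, {"translation": [-0.2, 0.02, 0.8], "rotation": [0, 0, 0]}, {"translation": [-0.3, 0.03, 0.9], "rotation": [0, 0, 0]}, {"translation": [-0.345, 0.03, 0.94], "rotation": [0, 0, 0]}, {"translation": [-0.345, 0.03, 0.94], "rotation": [0, 0, 0]}]}}

```text
t: 8.83
eef_pos: [0.5299, 0.1094, 0.2508]
ee_rot: [-3.137, 0.004, -1.762]
force: [1.0, -0.3, 0.0]
width: 0.0395
gripper_force: 0.0
```

```bash
cat >> h.py <<'E'
S=S-.0042*ex   # lane centre corrected from the nest walls
def look(nm, nears):
    """wrist look; tag centre + yaw (from 4 grey corner screws) in station frame"""
    import station as q
    s=q.get_state(); cm=q.camera_model('wrist'); i=q.grab_frame('wrist'); cv2.imwrite(f'pics/{nm}.png',i)
    print('t',round(s['t'],2),'tcp st',st(s['eef_pos']),s['eef_pos'].round(4),'f',s['force'].round(1))
    for n in nears:
        p=proj(cm,[*(S+n[0]*ex/1000+n[1]*ey/1000),.05])[0]
        c=tag(i,p)[:,0]; Q=st(ray(cm,c,.05)).astype(np.float32); r=cv2.minAreaRect(Q.reshape(-1,1,2)); M=cv2.moments(Q.reshape(-1,1,2))
        ctr=np.array([M['m10'],M['m01']])/M['m00']
        scr=[]
        g=cv2.cvtColor(i,cv2.COLOR_BGR2GRAY).astype(float)
        w=ray(cm,[[x,y] for y in range(400) for x in range(640)],.046); W=((w[:,:2]-S)@np.c_[ex,ey]*1000).reshape(400,640,2)
        d=np.abs(W-ctr); m=((g>75)&(np.abs(np.hypot(*np.moveaxis(d,2,0))-57)<9)&(d.min(2)>26)).astype('uint8')
        k,l,stt,cc=cv2.connectedComponentsWithStats(m)
        pts=[W[int(round(y)),int(round(x))] for (x,y),sa in zip(cc[1:],stt[1:]) if 10<sa[4]<90]
        print(n,'tag',ctr.round(1),np.round(r[1],1),round(r[2],1),'screws',np.round(pts,1).tolist())
E
python3 -c "
from h import *
look('w5',[(4,149)])"
```

```text
t 8.83 tcp st [[ -2.8 114.1]] [0.5299 0.1094 0.2508] f [ 1.  -0.3  0. ]
(4, 149) tag [  1.4 151.2] [56.2 57.1] 90.0 screws [[29.7, 93.4], [-28.6, 94.5], [40.6, 109.7], [-40.7, 113.2], [54.2, 183.6], [43.3, 190.3], [-37.0, 192.8]]
```

>>> {"fn": "apply_moves", "kwargs": {"steps": [{"translation": [-0.026, -0.154, 0], "rotation": [0, 0, 0]}, {"translation": [-0.026, -0.154, -0.1], "rotation": [0, 0, 0]}, {"translation": [-0.026, -0.154, -0.25], "rotation": [0, 0, 0]}, {"translation": [-0.026, -0.154, -0.4], "rotation": [0, 0, 0]}, {"translation": [-0.026, -0.154, -0.55], "rotation": [0, 0, 0]}, {"translation": [-0.026, -0.154, -0.7], "rotation": [0, 0, 0]}, {"translation": [-0.026, -0.154, -0.82], "rotation": [0, 0, 0]}, {"translation": [-0.026, -0.154, -0.9], "rotation": [0, 0, 0]}, {"translation": [-0.026, -0.154, -0.94], "rotation": [0, 0, 0]}, {"translation": [-0.026, -0.154, -0.94], "rotation": [0, 0, 0]}]}}

```text
t: 9.72
eef_pos: [0.5224, 0.069, 0.008]
ee_rot: [3.136, -0.004, -1.764]
force: [-0.8, -1.1, -0.6]
width: 0.0399
gripper_force: 0.0
```

>>> {"fn": "apply_moves", "kwargs": {"steps": [{"translation": [0.002, 0.02, 0], "rotation": [0, 0, 0]}, {"translation": [0.004, 0.04, 0], "rotation": [0, 0, 0]}, {"translation": [0.006, 0.056, 0], "rotation": [0, 0, 0]}, {"translation": [0.008, 0.07, 0], "rotation": [0, 0, 0]}, {"translation": [0.01, 0.084, 0], "rotation": [0, 0, 0]}, {"translation": [0.011, 0.098, 0], "rotation": [0, 0, 0]}, {"translation": [0.012, 0.112, 0], "rotation": [0, 0, 0]}, {"translation": [0.014, 0.126, 0], "rotation": [0, 0, 0]}, {"translation": [0.015, 0.14, 0], "rotation": [0, 0, 0]}, {"translation": [0.015, 0.14, 0], "rotation": [0, 0, 0]}]}}

```text
t: 10.55
eef_pos: [0.5282, 0.1051, 0.0128]
ee_rot: [-3.141, -0.0, -1.762]
force: [0.0, -5.5, 4.4]
width: 0.0391
gripper_force: 2.5
```

```bash
cat >> h.py <<'E'
def stat():
    import station as q
    s=q.get_state(); F=s['force'][:2]
    print('t',round(s['t'],2),'tcp st',st(s['eef_pos']),'z',s['eef_pos'][2].round(4),'F st',np.round([F@ex,F@ey,s['force'][2]],1),'rot',s['ee_rot'].round(3))
E
python3 -c "
from h import *
stat()"
```

```text
t 10.55 tcp st [[ -3.6 109.6]] z 0.0128 F st [ 1.1 -5.4  4.4] rot [-3.141 -0.    -1.762]
```

>>> {"fn": "apply_moves", "kwargs": {"steps": [{"translation": [0.003, 0.014, 0], "rotation": [0, 0, 0]}, {"translation": [0.006, 0.028, 0], "rotation": [0, 0, 0]}, {"translation": [0.008, 0.042, 0], "rotation": [0, 0, 0]}, {"translation": [0.011, 0.056, 0], "rotation": [0, 0, 0]}, {"translation": [0.014, 0.07, 0], "rotation": [0, 0, 0]}, {"translation": [0.016, 0.084, 0], "rotation": [0, 0, 0]}, {"translation": [0.019, 0.098, 0], "rotation": [0, 0, 0]}, {"translation": [0.022, 0.112, 0], "rotation": [0, 0, 0]}, {"translation": [0.025, 0.126, 0], "rotation": [0, 0, 0]}, {"translation": [0.028, 0.14, 0], "rotation": [0, 0, 0]}]}}

```text
t: 11.38
eef_pos: [0.5348, 0.1392, 0.0127]
ee_rot: [3.141, -0.001, -1.763]
force: [-0.2, -9.9, 6.7]
width: 0.0397
gripper_force: 4.6
```

```bash
python3 -c "
from h import *
stat()"
```

```text
t 11.38 tcp st [[ -3.7 144.3]] z 0.0127 F st [ 1.6 -9.7  6.7] rot [ 3.141e+00 -1.000e-03 -1.763e+00]
```

>>> {"fn": "apply_moves", "kwargs": {"steps": [{"translation": [0.001, 0.005, 0], "rotation": [0, 0, 0]}, {"translation": [0.002, 0.01, 0], "rotation": [0, 0, 0]}, {"translation": [0.003, 0.015, 0], "rotation": [0, 0, 0]}, {"translation": [0.004, 0.02, 0], "rotation": [0, 0, 0]}, {"translation": [0.005, 0.025, 0], "rotation": [0, 0, 0]}, {"translation": [0.006, 0.03, 0], "rotation": [0, 0, 0]}, {"translation": [0.007, 0.035, 0], "rotation": [0, 0, 0]}, {"translation": [0.008, 0.04, 0], "rotation": [0, 0, 0]}, {"translation": [0.009, 0.045, 0], "rotation": [0, 0, 0]}, {"translation": [0.009, 0.048, 0], "rotation": [0, 0, 0]}]}}

```text
t: 12.22
eef_pos: [0.5371, 0.1512, 0.0128]
ee_rot: [3.142, -0.001, -1.763]
force: [1.7, -9.6, 4.5]
width: 0.0392
gripper_force: 4.7
```

```bash
python3 -c "
from h import *
stat()"
```

```text
t 12.22 tcp st [[ -3.7 156.5]] z 0.0128 F st [ 3.5 -9.1  4.5] rot [ 3.142e+00 -1.000e-03 -1.763e+00]
```

>>> {"fn": "apply_moves", "kwargs": {"steps": [{"translation": [0.001, 0.004, 0], "rotation": [0, 0, 0]}, {"translation": [0.001, 0.008, 0], "rotation": [0, 0, 0]}, {"translation": [0.002, 0.012, 0], "rotation": [0, 0, 0]}, {"translation": [0.003, 0.016, 0], "rotation": [0, 0, 0]}, {"translation": [0.004, 0.02, 0], "rotation": [0, 0, 0]}, {"translation": [0.005, 0.024, 0], "rotation": [0, 0, 0]}, {"translation": [0.005, 0.028, 0], "rotation": [0, 0, 0]}, {"translation": [0.006, 0.032, 0], "rotation": [0, 0, 0]}, {"translation": [0.006, 0.032, 0], "rotation": [0, 0, 0]}, {"translation": [0.006, 0.032, 0], "rotation": [0, 0, 0]}]}}

```text
t: 13.05
eef_pos: [0.5386, 0.1588, 0.0128]
ee_rot: [3.141, -0.002, -1.763]
force: [0.4, -10.3, 6.4]
width: 0.0399
gripper_force: 5.0
```

```bash
python3 -c "
from h import *
stat()"
```

```text
t 13.05 tcp st [[ -3.7 164.3]] z 0.0128 F st [  2.3 -10.1   6.4] rot [ 3.141e+00 -2.000e-03 -1.763e+00]
```

>>> {"fn": "apply_moves", "kwargs": {"steps": [{"translation": [0.001, 0.004, 0], "rotation": [0, 0, 0]}, {"translation": [0.001, 0.008, 0], "rotation": [0, 0, 0]}, {"translation": [0.002, 0.012, 0], "rotation": [0, 0, 0]}, {"translation": [0.003, 0.016, 0], "rotation": [0, 0, 0]}, {"translation": [0.004, 0.02, 0], "rotation": [0, 0, 0]}, {"translation": [0.005, 0.024, 0], "rotation": [0, 0, 0]}, {"translation": [0.005, 0.024, 0], "rotation": [0, 0, 0]}, {"translation": [0.005, 0.024, 0], "rotation": [0, 0, 0]}, {"translation": [0.005, 0.024, 0], "rotation": [0, 0, 0]}, {"translation": [0.005, 0.024, 0], "rotation": [0, 0, 0]}]}}

```text
t: 13.88
eef_pos: [0.5397, 0.1644, 0.0127]
ee_rot: [3.141, -0.002, -1.763]
force: [1.2, -11.6, 7.4]
width: 0.0396
gripper_force: 5.8
```

```bash
python3 -c "
from h import *
stat()"
```

```text
t 13.88 tcp st [[ -3.7 170. ]] z 0.0127 F st [  3.4 -11.2   7.4] rot [ 3.141e+00 -2.000e-03 -1.763e+00]
```

>>> {"fn": "apply_moves", "kwargs": {"steps": [{"translation": [0.001, 0.003, 0], "rotation": [0, 0, 0]}, {"translation": [0.001, 0.006, 0], "rotation": [0, 0, 0]}, {"translation": [0.002, 0.009, 0], "rotation": [0, 0, 0]}, {"translation": [0.002, 0.012, 0], "rotation": [0, 0, 0]}, {"translation": [0.003, 0.015, 0], "rotation": [0, 0, 0]}, {"translation": [0.003, 0.018, 0], "rotation": [0, 0, 0]}, {"translation": [0.003, 0.018, 0], "rotation": [0, 0, 0]}, {"translation": [0.003, 0.018, 0], "rotation": [0, 0, 0]}, {"translation": [0.003, 0.018, 0], "rotation": [0, 0, 0]}, {"translation": [0.003, 0.018, 0], "rotation": [0, 0, 0]}]}}

```text
t: 14.72
eef_pos: [0.5401, 0.1673, 0.0127]
ee_rot: [3.141, -0.005, -1.763]
force: [2.5, -19.5, 7.7]
width: 0.0393
gripper_force: 9.2
```

```bash
python3 -c "
from h import *
stat()"
```

```text
t 14.72 tcp st [[ -3.8 173. ]] z 0.0127 F st [  6.2 -18.6   7.7] rot [ 3.141 -0.005 -1.763]
```

>>> {"fn": "apply_moves", "kwargs": {"steps": [{"translation": [0.0, 0.002, 0], "rotation": [0, 0, 0]}, {"translation": [0.001, 0.004, 0], "rotation": [0, 0, 0]}, {"translation": [0.001, 0.006, 0], "rotation": [0, 0, 0]}, {"translation": [0.001, 0.006, 0], "rotation": [0, 0, 0]}, {"translation": [0.001, 0.006, 0], "rotation": [0, 0, 0]}, {"translation": [0.001, 0.006, 0], "rotation": [0, 0, 0]}, {"translation": [0.001, 0.006, 0], "rotation": [0, 0, 0]}, {"translation": [0.001, 0.006, 0], "rotation": [0, 0, 0]}, {"translation": [0.001, 0.006, 0], "rotation": [0, 0, 0]}, {"translation": [0.001, 0.006, 0], "rotation": [0, 0, 0]}]}}

```text
t: 15.55
eef_pos: [0.5401, 0.1673, 0.0127]
ee_rot: [3.14, -0.006, -1.763]
force: [4.4, -26.1, 11.1]
width: 0.0395
gripper_force: 12.3
```

```bash
python3 -c "
from h import *
stat()"
```

```text
t 15.55 tcp st [[ -3.9 172.9]] z 0.0127 F st [  9.3 -24.8  11.1] rot [ 3.14  -0.006 -1.763]
```

The force rises with no further travel, so the round module is home at the hard stop. I'm retreating and will look at both modules.

>>> {"fn": "apply_moves", "kwargs": {"steps": [{"translation": [-0.004, -0.02, 0], "rotation": [0, 0, 0]}, {"translation": [-0.012, -0.06, 0], "rotation": [0, 0, 0]}, {"translation": [-0.03, -0.157, 0], "rotation": [0, 0, 0]}, {"translation": [-0.03, -0.157, 0.15], "rotation": [0, 0, 0]}, {"translation": [-0.03, -0.157, 0.3], "rotation": [0, 0, 0]}, {"translation": [-0.03, -0.157, 0.45], "rotation": [0, 0, 0]}, {"translation": [-0.03, -0.157, 0.6], "rotation": [0, 0, 0]}, {"translation": [-0.03, -0.157, 0.75], "rotation": [0, 0, 0]}, {"translation": [-0.03, -0.157, 0.88], "rotation": [0, 0, 0]}, {"translation": [-0.03, -0.157, 0.94], "rotation": [0, 0, 0]}]}}

```text
t: 16.38
eef_pos: [0.5351, 0.1339, 0.2524]
ee_rot: [-3.135, 0.005, -1.762]
force: [1.5, 0.4, 0.4]
width: 0.0394
gripper_force: 0.0
```

```bash
python3 -c "
from h import *
look('w6',[(0,228),(142,25)])"
```

```text
t 16.38 tcp st [[ -2.4 139.2]] [0.5351 0.1339 0.2524] f [1.5 0.4 0.4]
(0, 228) tag [ -2.3 231.5] [57.4 56.2] 90.0 screws [[49.8, 197.6], [38.6, 192.4], [-41.8, 192.2], [38.5, 272.5], [-41.8, 272.2]]
(142, 25) tag [141.9  24.1] [52.3 51.8] 85.9 screws [[179.9, -19.2], [99.8, -13.6], [83.2, 52.4], [184.9, 61.8], [105.2, 67.0], [110.6, 77.7]]
```

View pics/w6.png

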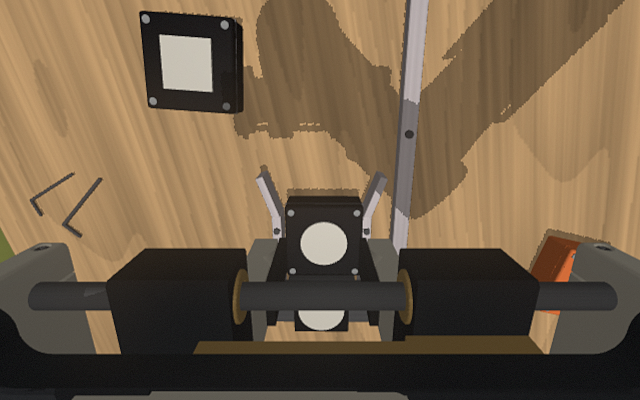

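The round module sits in the left nest with its tag at (324,243) and measures 32 mm in from the mouth. The square module is at (187,64), which puts it at sx=142, sy=24 with yaw −4°. Next I'll go behind its far face.

>>> {"fn": "apply_moves", "kwargs": {"steps": [{"translation": [0.4, -0.31, 0], "rotation": [0, 0, 1]}, {"translation": [0.4, -0.31, 0], "rotation": [0, 0, 1]}, {"translation": [0.4, -0.31, 0], "rotation": [0, 0, 1]}, {"translation": [0.4, -0.31, 0], "rotation": [0, 0, 1]}, {"translation": [0.4, -0.31, 0], "rotation": [0, 0, 1]}, {"translation": [0.4, -0.31, 0], "rotation": [0, 0, 1]}, {"translation": [0.4, -0.31, 0], "rotation": [0, 0, 1]}, {"translation": [0.4, -0.31, 0], "rotation": [0, 0, 1]}, {"translation": [0.4, -0.31, 0], "rotation": [0, 0, 1]}, {"translation": [0.4, -0.31, 0], "rotation": [0, 0, 1]}]}}

```text
t: 17.27
eef_pos: [0.6334, 0.0561, 0.247]
ee_rot: [-3.141, 0.0, -1.239]
force: [-0.0, -0.8, -0.0]
width: 0.0395
gripper_force: 0.0
```

>>> {"fn": "apply_moves", "kwargs": {"steps": [{"translation": [0.386, -0.312, 0], "rotation": [0, 0, 1]}, {"translation": [0.386, -0.312, 0], "rotation": [0, 0, 1]}, {"translation": [0.386, -0.312, 0], "rotation": [0, 0, 1]}, {"translation": [0.386, -0.312, 0], "rotation": [0, 0, 1]}, {"translation": [0.386, -0.312, 0], "rotation": [0, 0, 1]}, {"translation": [0.386, -0.312, 0], "rotation": [0, 0, 1]}, {"translation": [0.386, -0.312, 0], "rotation": [0, 0, 1]}, {"translation": [0.386, -0.312, 0], "rotation": [0, 0, 1]}, {"translation": [0.386, -0.312, 0], "rotation": [0, 0, 1]}, {"translation": [0.386, -0.312, 0], "rotation": [0, 0, 1]}]}}

```text
t: 18.1
eef_pos: [0.7299, -0.0217, 0.2474]
ee_rot: [-3.141, -0.001, -0.716]
force: [0.2, -0.7, -0.6]
width: 0.0395
gripper_force: 0.0
```

>>> {"fn": "apply_moves", "kwargs": {"steps": [{"translation": [0, 0, 0], "rotation": [0, 0, 1]}, {"translation": [0, 0, 0], "rotation": [0, 0, 1]}, {"translation": [0, 0, -0.1], "rotation": [0, 0, 1]}, {"translation": [0, 0, -0.25], "rotation": [0, 0, 1]}, {"translation": [0, 0, -0.4], "rotation": [0, 0, 1]}, {"translation": [0, 0, -0.52], "rotation": [0, 0, 1]}, {"translation": [0, 0, -0.6], "rotation": [0, 0, 1]}, {"translation": [0, 0, -0.64], "rotation": [0, 0, 1]}, {"translation": [0, 0, -0.64], "rotation": [0, 0, 1]}, {"translation": [0, 0, -0.64], "rotation": [0, 0, 1]}]}}

```text
t: 18.93
eef_pos: [0.7306, -0.0223, 0.0874]
ee_rot: [3.141, -0.001, -0.192]
force: [0.2, 0.0, 0.6]
width: 0.0394
gripper_force: 0.0
```

```bash
python3 -c "
from h import *
stat()
import station as q
print(q.get_state()['q'].round(2))"
```

```text
t 18.93 tcp st [[219.4  23.2]] z 0.0874 F st [0.2 0.1 0.6] rot [ 3.141e+00 -1.000e-03 -1.920e-01]
[ 0.24  0.55 -0.02  0.   -1.01  1.14]
```

>>> {"fn": "apply_moves", "kwargs": {"steps": [{"translation": [0, 0, -0.1], "rotation": [0, 0, 0]}, {"translation": [0, 0, -0.2], "rotation": [0, 0, 0]}, {"translation": [0, 0, -0.26], "rotation": [0, 0, 0]}, {"translation": [0, 0, -0.29], "rotation": [0, 0, 0]}, {"translation": [0, 0, -0.29], "rotation": [0, 0, 0]}, {"translation": [-0.024, 0.005, -0.29], "rotation": [0, 0, 0]}, {"translation": [-0.048, 0.009, -0.29], "rotation": [0, 0, 0]}, {"translation": [-0.07, 0.014, -0.29], "rotation": [0, 0, 0]}, {"translation": [-0.094, 0.018, -0.29], "rotation": [0, 0, 0]}, {"translation": [-0.118, 0.023, -0.29], "rotation": [0, 0, 0]}]}}

```text
t: 19.77
eef_pos: [0.7021, -0.0161, 0.016]
ee_rot: [-3.14, -0.005, -0.191]
force: [4.6, -0.0, 1.7]
width: 0.0396
gripper_force: 2.3
```

>>> {"fn": "apply_moves", "kwargs": {"steps": [{"translation": [-0.028, 0.005, 0], "rotation": [0, 0, 0]}, {"translation": [-0.055, 0.011, 0], "rotation": [0, 0, 0]}, {"translation": [-0.082, 0.016, 0], "rotation": [0, 0, 0]}, {"translation": [-0.11, 0.021, 0], "rotation": [0, 0, 0]}, {"translation": [-0.138, 0.027, 0], "rotation": [0, 0, 0]}, {"translation": [-0.165, 0.032, 0], "rotation": [0, 0, 0]}, {"translation": [-0.192, 0.037, 0], "rotation": [0, 0, 0]}, {"translation": [-0.22, 0.043, 0], "rotation": [0, 0, 0]}, {"translation": [-0.248, 0.048, 0], "rotation": [0, 0, 0]}, {"translation": [-0.275, 0.053, 0], "rotation": [0, 0, 0]}]}}

```text
t: 20.6
eef_pos: [0.6337, -0.0031, 0.0159]
ee_rot: [-3.14, -0.005, -0.191]
force: [6.0, -2.1, 3.7]
width: 0.0395
gripper_force: 2.9
```

```bash
python3 -c "
from h import *
stat()"
```

```text
t 20.6 tcp st [[120.6  23.6]] z 0.0159 F st [ 6.2 -0.9  3.7] rot [-3.14  -0.005 -0.191]
```

>>> {"fn": "apply_moves", "kwargs": {"steps": [{"translation": [-0.028, 0.005, 0], "rotation": [0, 0, 0]}, {"translation": [-0.055, 0.011, 0], "rotation": [0, 0, 0]}, {"translation": [-0.082, 0.016, 0], "rotation": [0, 0, 0]}, {"translation": [-0.11, 0.021, 0], "rotation": [0, 0, 0]}, {"translation": [-0.138, 0.027, 0], "rotation": [0, 0, 0]}, {"translation": [-0.165, 0.032, 0], "rotation": [0, 0, 0]}, {"translation": [-0.192, 0.037, 0], "rotation": [0, 0, 0]}, {"translation": [-0.22, 0.043, 0], "rotation": [0, 0, 0]}, {"translation": [-0.236, 0.046, 0], "rotation": [0, 0, 0]}, {"translation": [-0.246, 0.048, 0], "rotation": [0, 0, 0]}]}}

```text
t: 21.43
eef_pos: [0.5722, 0.0091, 0.0159]
ee_rot: [-3.14, -0.005, -0.191]
force: [6.7, -0.6, 4.8]
width: 0.0393
gripper_force: 3.2
```

```bash
python3 -c "
from h import *
stat()"
```

```text
t 21.43 tcp st [[57.9 23.8]] z 0.0159 F st [6.7 0.7 4.8] rot [-3.14  -0.005 -0.191]
```

>>> {"fn": "apply_moves", "kwargs": {"steps": [{"translation": [0.03, -0.006, 0], "rotation": [0, 0, 0]}, {"translation": [0.078, -0.015, 0], "rotation": [0, 0, 0]}, {"translation": [0.078, -0.015, 0.15], "rotation": [0, 0, 0]}, {"translation": [0.078, -0.015, 0.3], "rotation": [0, 0, 0]}, {"translation": [0.078, -0.015, 0.45], "rotation": [0, 0, 0]}, {"translation": [0.078, -0.015, 0.6], "rotation": [0, 0, -1]}, {"translation": [0.0, 0.06, 0.75], "rotation": [0, 0, -1]}, {"translation": [-0.05, 0.16, 0.88], "rotation": [0, 0, -1]}, {"translation": [-0.1, 0.25, 0.94], "rotation": [0, 0, -1]}, {"translation": [-0.17, 0.343, 0.94], "rotation": [0, 0, -1]}]}}

```text
t: 22.27
eef_pos: [0.529, 0.0954, 0.2537]
ee_rot: [-3.136, -0.003, -0.724]
force: [0.3, 1.0, 0.5]
width: 0.0391
gripper_force: 0.0
```

>>> {"fn": "apply_moves", "kwargs": {"steps": [{"translation": [0, 0, 0], "rotation": [0, 0, -1]}, {"translation": [0, 0, 0], "rotation": [0, 0, -1]}, {"translation": [0, 0, 0], "rotation": [0, 0, -1]}, {"translation": [0, 0, 0], "rotation": [0, 0, -1]}, {"translation": [0, 0, 0], "rotation": [0, 0, -1]}, {"translation": [0, 0, 0], "rotation": [0, 0, -1]}, {"translation": [0, 0, 0], "rotation": [0, 0, -1]}, {"translation": [0, 0, 0], "rotation": [0, 0, -1]}, {"translation": [0, 0, 0], "rotation": [0, 0, -1]}, {"translation": [0, 0, 0], "rotation": [0, 0, -1]}]}}

```text
t: 23.1
eef_pos: [0.5279, 0.0942, 0.249]
ee_rot: [3.141, -0.0, -1.238]
force: [-0.1, -0.0, 0.2]
width: 0.0391
gripper_force: 0.0
```

>>> {"fn": "apply_moves", "kwargs": {"steps": [{"translation": [0, 0, 0], "rotation": [0, 0, -1]}, {"translation": [0, 0, 0], "rotation": [0, 0, -1]}, {"translation": [0, 0, 0], "rotation": [0, 0, -1]}, {"translation": [0, 0, 0], "rotation": [0, 0, -1]}, {"translation": [0, 0, 0], "rotation": [0, 0, -1]}, {"translation": [0, 0, 0], "rotation": [0, 0, -1]}, {"translation": [0, 0, 0], "rotation": [0, 0, -1]}, {"translation": [0, 0, 0], "rotation": [0, 0, -1]}, {"translation": [0, 0, 0], "rotation": [0, 0, -1]}, {"translation": [0, 0, 0], "rotation": [0, 0, -1]}]}}

```text
t: 23.93
eef_pos: [0.5279, 0.0943, 0.2491]
ee_rot: [-3.142, -0.0, -1.761]
force: [0.3, -0.2, 0.7]
width: 0.0397
gripper_force: 0.0
```

```bash
python3 -c "
from h import *
look('w7',[(0,24)]); stat()"
```

```text
t 23.93 tcp st [[-1.9 99. ]] [0.5279 0.0943 0.2491] f [ 0.3 -0.2  0.7]
(0, 24) tag [-96.5 -22.3] [ 17.5 109.6] 0.0 screws []
t 23.98 tcp st [[-1.9 99. ]] z 0.2491 F st [-0.1  0.1  0.5] rot [-3.142  0.    -1.762]
```

View pics/w7.png

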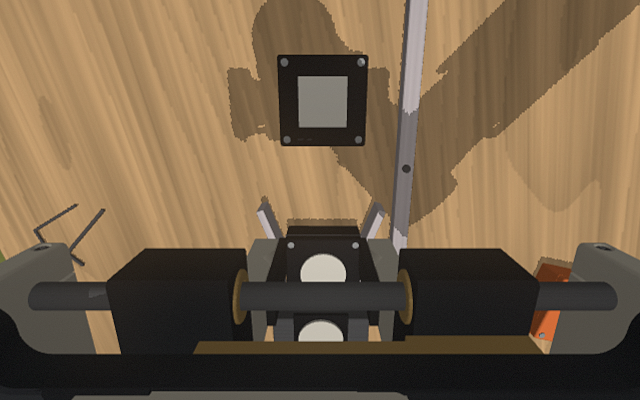

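The square module is in the lane at (323,102), in shadow and squared up. Its screws are at (284,62), (361,62), (358,139) and (287,139). The round module is still home in the left nest.

```bash
python3 -c "
from h import *
import station as q
cm=q.camera_model('wrist')
P=st(ray(cm,[(284,62),(361,62),(358,139),(287,139)],.046)); print(P.tolist(),P.mean(0), st(ray(cm,[(323,102)],.05)))
i=cv2.imread('pics/w7.png')
r=meas(cm,i,(323,102),.05,v=100); print(r,st(r[0]/1000))"
```

```text
[[38.6, -18.6], [-42.1, -18.6], [-41.6, 61.3], [38.1, 61.3]] [-1.75 21.35] [[-2.3 21.4]]
(array([513.3,  17.8]), array([51.3, 51.6]), 79.0, array([322.3, 100.9])) [[-1.6 21.1]]
```

>>> {"fn": "apply_moves", "kwargs": {"steps": [{"translation": [-0.15, -0.78, 0], "rotation": [0, 0, 0]}, {"translation": [-0.15, -0.78, 0], "rotation": [0, 0, 0]}, {"translation": [-0.15, -0.78, 0], "rotation": [0, 0, 0]}, {"translation": [-0.15, -0.78, 0], "rotation": [0, 0, 0]}, {"translation": [-0.15, -0.78, 0], "rotation": [0, 0, 0]}, {"translation": [-0.15, -0.78, 0], "rotation": [0, 0, 0]}, {"translation": [-0.15, -0.78, 0], "rotation": [0, 0, 0]}, {"translation": [-0.15, -0.78, 0], "rotation": [0, 0, 0]}, {"translation": [-0.15, -0.78, 0], "rotation": [0, 0, 0]}, {"translation": [-0.15, -0.78, 0], "rotation": [0, 0, 0]}]}}

```text
t: 24.82
eef_pos: [0.4907, -0.0998, 0.249]
ee_rot: [3.142, 0.0, -1.761]
force: [0.3, -0.1, -0.6]
width: 0.0397
gripper_force: 0.0
```

```bash
python3 -c "
from h import *
import station as q
stat()
cm=q.camera_model('wrist'); i=q.grab_frame('wrist'); cv2.imwrite('pics/w8.png',i)
p=proj(cm,[[*(S+sx*ex+sy*ey),.036] for sx,sy in((.051,-.2),(-.051,-.2),(.071,-.15),(-.071,-.15))]); print(p.round(1))
x0,x1=int(p[:,0].min())-30,int(p[:,0].max())+30; y0=int(p[:,1].min())-40; print(x0,x1,y0)
y0=max(y0,0); c=i[y0:y0+120,x0:x1]; print(c.shape); cv2.imwrite('pics/c8.png',cv2.resize(c,None,fx=4,fy=4,interpolation=cv2.INTER_CUBIC))"
```

```text
t 24.82 tcp st [[ -1.3 -98.6]] z 0.249 F st [ 0.3 -0.1 -0.6] rot [ 3.142  0.    -1.761]
[[274.7  79. ]
 [368.1  79. ]
 [259.1 125.8]
 [383.7 125.8]]
229 413 38
(120, 184, 3)
```

View pics/c8.png

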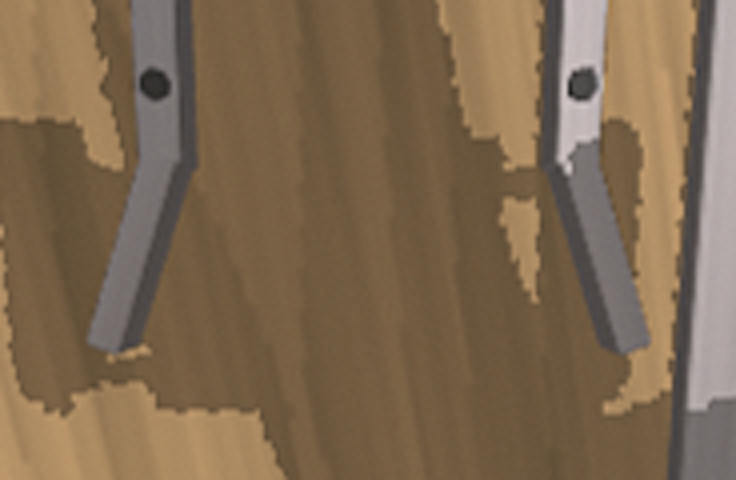

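The right nest's walls are at columns ≈274 and 368, matching my prediction, so the lane centre there is at sx≈0. I'm going behind the square module and pushing it into the right nest.

>>> {"fn": "apply_moves", "kwargs": {"steps": [{"translation": [0.146, 0.753, 0], "rotation": [0, 0, 0]}, {"translation": [0.146, 0.753, 0], "rotation": [0, 0, 0]}, {"translation": [0.146, 0.753, 0], "rotation": [0, 0, 0]}, {"translation": [0.146, 0.753, 0], "rotation": [0, 0, 0]}, {"translation": [0.146, 0.753, 0], "rotation": [0, 0, 0]}, {"translation": [0.146, 0.753, -0.1], "rotation": [0, 0, 0]}, {"translation": [0.146, 0.753, -0.25], "rotation": [0, 0, 0]}, {"translation": [0.146, 0.753, -0.4], "rotation": [0, 0, 0]}, {"translation": [0.146, 0.753, -0.5], "rotation": [0, 0, 0]}, {"translation": [0.146, 0.753, -0.55], "rotation": [0, 0, 0]}]}}

```text
t: 25.7
eef_pos: [0.5247, 0.0878, 0.1078]
ee_rot: [3.137, -0.003, -1.762]
force: [0.3, -0.3, 0.7]
width: 0.0396
gripper_force: 0.0
```

>>> {"fn": "apply_moves", "kwargs": {"steps": [{"translation": [0, 0, -0.12], "rotation": [0, 0, 0]}, {"translation": [0, 0, -0.22], "rotation": [0, 0, 0]}, {"translation": [0, 0, -0.3], "rotation": [0, 0, 0]}, {"translation": [0, 0, -0.36], "rotation": [0, 0, 0]}, {"translation": [0, 0, -0.385], "rotation": [0, 0, 0]}, {"translation": [0, 0, -0.385], "rotation": [0, 0, 0]}, {"translation": [-0.004, -0.02, -0.385], "rotation": [0, 0, 0]}, {"translation": [-0.008, -0.04, -0.385], "rotation": [0, 0, 0]}, {"translation": [-0.012, -0.06, -0.385], "rotation": [0, 0, 0]}, {"translation": [-0.016, -0.08, -0.385], "rotation": [0, 0, 0]}]}}

```text
t: 26.53
eef_pos: [0.5238, 0.0678, 0.0164]
ee_rot: [-3.139, 0.002, -1.763]
force: [1.4, 3.0, 0.9]
width: 0.0396
gripper_force: 1.8
```

```bash
python3 -c "
from h import *
stat()"
```

```text
t 26.53 tcp st [[-0.9 72.1]] z 0.0164 F st [0.8 3.2 0.9] rot [-3.139e+00  2.000e-03 -1.763e+00]
```

>>> {"fn": "apply_moves", "kwargs": {"steps": [{"translation": [-0.006, -0.031, 0], "rotation": [0, 0, 0]}, {"translation": [-0.012, -0.063, 0], "rotation": [0, 0, 0]}, {"translation": [-0.018, -0.094, 0], "rotation": [0, 0, 0]}, {"translation": [-0.024, -0.126, 0], "rotation": [0, 0, 0]}, {"translation": [-0.03, -0.157, 0], "rotation": [0, 0, 0]}, {"translation": [-0.036, -0.189, 0], "rotation": [0, 0, 0]}, {"translation": [-0.041, -0.22, 0], "rotation": [0, 0, 0]}, {"translation": [-0.047, -0.252, 0], "rotation": [0, 0, 0]}, {"translation": [-0.053, -0.283, 0], "rotation": [0, 0, 0]}, {"translation": [-0.059, -0.315, 0], "rotation": [0, 0, 0]}]}}

```text
t: 27.37
eef_pos: [0.5095, -0.0113, 0.0164]
ee_rot: [-3.139, 0.002, -1.763]
force: [1.8, 6.1, 4.3]
width: 0.0394
gripper_force: 2.9
```

```bash
python3 -c "
from h import *
stat()
import station as q
cm=q.camera_model('wrist'); i=q.grab_frame('wrist'); cv2.imwrite('pics/w9.png',i)
for n in ('scene','side'):
    cm=q.camera_model(n); j=q.grab_frame(n); p=proj(cm,[*(S-.066*ey),.05])[0]
    for v in(150,110):
        r=meas(cm,j,p,.05,v=v); print(n,p.round(),r,st(r[0]/1000))"
```

```text
t 27.37 tcp st [[ 0.2 -8.2]] z 0.0164 F st [0.6 6.3 4.3] rot [-3.139e+00  2.000e-03 -1.763e+00]
scene [299. 209.] (array([441.9, -72. ]), array([61.5, 18. ]), 80.2, array([287. , 200.1])) [[-54.6 -80.7]]
scene [299. 209.] (array([502.9, -72.8]), array([48.5, 51.4]), 78.8, array([298.3, 210.3])) [[  5.5 -69.8]]
side [322. 217.] (array([ 364.5, -220.3]), array([221.3,  19.6]), 79.5, array([289.3, 262.5])) [[-102.3 -241. ]]
side [322. 217.] (array([498.7, -69.2]), array([44.3, 45.1]), 76.0, array([322.7, 217.1])) [[  0.6 -67.1]]
```

>>> {"fn": "apply_moves", "kwargs": {"steps": [{"translation": [-0.006, -0.031, 0], "rotation": [0, 0, 0]}, {"translation": [-0.012, -0.063, 0], "rotation": [0, 0, 0]}, {"translation": [-0.018, -0.094, 0], "rotation": [0, 0, 0]}, {"translation": [-0.024, -0.126, 0], "rotation": [0, 0, 0]}, {"translation": [-0.031, -0.157, 0], "rotation": [0, 0, 0]}, {"translation": [-0.037, -0.189, 0], "rotation": [0, 0, 0]}, {"translation": [-0.043, -0.22, 0], "rotation": [0, 0, 0]}, {"translation": [-0.049, -0.246, 0], "rotation": [0, 0, 0]}, {"translation": [-0.053, -0.268, 0], "rotation": [0, 0, 0]}, {"translation": [-0.056, -0.284, 0], "rotation": [0, 0, 0]}]}}

```text
t: 28.35
eef_pos: [0.4943, -0.0828, 0.0155]
ee_rot: [-3.141, 0.0, -1.763]
force: [1.0, 5.3, 3.7]
width: 0.0394
gripper_force: 3.0
```

```bash
python3 -c "
from h import *
stat()"
```

```text
t 28.35 tcp st [[ -1.1 -81.3]] z 0.0155 F st [-0.   5.4  3.7] rot [-3.141  0.    -1.763]
```

>>> {"fn": "apply_moves", "kwargs": {"steps": [{"translation": [-0.002, -0.012, 0], "rotation": [0, 0, 0]}, {"translation": [-0.004, -0.024, 0], "rotation": [0, 0, 0]}, {"translation": [-0.006, -0.036, 0], "rotation": [0, 0, 0]}, {"translation": [-0.008, -0.048, 0], "rotation": [0, 0, 0]}, {"translation": [-0.01, -0.06, 0], "rotation": [0, 0, 0]}, {"translation": [-0.012, -0.072, 0], "rotation": [0, 0, 0]}, {"translation": [-0.014, -0.084, 0], "rotation": [0, 0, 0]}, {"translation": [-0.016, -0.096, 0], "rotation": [0, 0, 0]}, {"translation": [-0.018, -0.108, 0], "rotation": [0, 0, 0]}, {"translation": [-0.02, -0.12, 0], "rotation": [0, 0, 0]}]}}

```text
t: 29.18
eef_pos: [0.4894, -0.1124, 0.0155]
ee_rot: [-3.141, 0.0, -1.763]
force: [1.1, 6.0, 4.6]
width: 0.0391
gripper_force: 3.1
```

```bash
python3 -c "
from h import *
stat()"
```

```text
t 29.18 tcp st [[  -0.3 -111.3]] z 0.0155 F st [-0.1  6.1  4.6] rot [-3.141  0.    -1.763]
```

>>> {"fn": "apply_moves", "kwargs": {"steps": [{"translation": [-0.003, -0.013, 0], "rotation": [0, 0, 0]}, {"translation": [-0.005, -0.026, 0], "rotation": [0, 0, 0]}, {"translation": [-0.008, -0.039, 0], "rotation": [0, 0, 0]}, {"translation": [-0.01, -0.052, 0], "rotation": [0, 0, 0]}, {"translation": [-0.013, -0.065, 0], "rotation": [0, 0, 0]}, {"translation": [-0.015, -0.078, 0], "rotation": [0, 0, 0]}, {"translation": [-0.018, -0.091, 0], "rotation": [0, 0, 0]}, {"translation": [-0.02, -0.104, 0], "rotation": [0, 0, 0]}, {"translation": [-0.023, -0.117, 0], "rotation": [0, 0, 0]}, {"translation": [-0.025, -0.13, 0], "rotation": [0, 0, 0]}]}}

```text
t: 30.02
eef_pos: [0.483, -0.1449, 0.0155]
ee_rot: [-3.141, 0.0, -1.763]
force: [1.5, 5.6, 4.8]
width: 0.0398
gripper_force: 3.2
```

```bash
python3 -c "
from h import *
stat()"
```

```text
t 30.02 tcp st [[  -0.3 -144.4]] z 0.0155 F st [0.4 5.8 4.8] rot [-3.141  0.    -1.763]
```

>>> {"fn": "apply_moves", "kwargs": {"steps": [{"translation": [-0.001, -0.005, 0], "rotation": [0, 0, 0]}, {"translation": [-0.002, -0.01, 0], "rotation": [0, 0, 0]}, {"translation": [-0.003, -0.015, 0], "rotation": [0, 0, 0]}, {"translation": [-0.004, -0.02, 0], "rotation": [0, 0, 0]}, {"translation": [-0.005, -0.025, 0], "rotation": [0, 0, 0]}, {"translation": [-0.006, -0.03, 0], "rotation": [0, 0, 0]}, {"translation": [-0.007, -0.035, 0], "rotation": [0, 0, 0]}, {"translation": [-0.008, -0.04, 0], "rotation": [0, 0, 0]}, {"translation": [-0.009, -0.045, 0], "rotation": [0, 0, 0]}, {"translation": [-0.009, -0.048, 0], "rotation": [0, 0, 0]}]}}

```text
t: 30.85
eef_pos: [0.4807, -0.1568, 0.0155]
ee_rot: [-3.141, 0.0, -1.763]
force: [1.3, 6.6, 4.6]
width: 0.0394
gripper_force: 3.5
```

```bash
python3 -c "
from h import *
stat()"
```

```text
t 30.85 tcp st [[  -0.3 -156.5]] z 0.0155 F st [-0.   6.8  4.6] rot [-3.141  0.    -1.763]
```

>>> {"fn": "apply_moves", "kwargs": {"steps": [{"translation": [-0.001, -0.004, 0], "rotation": [0, 0, 0]}, {"translation": [-0.001, -0.008, 0], "rotation": [0, 0, 0]}, {"translation": [-0.002, -0.012, 0], "rotation": [0, 0, 0]}, {"translation": [-0.003, -0.016, 0], "rotation": [0, 0, 0]}, {"translation": [-0.004, -0.02, 0], "rotation": [0, 0, 0]}, {"translation": [-0.005, -0.024, 0], "rotation": [0, 0, 0]}, {"translation": [-0.005, -0.024, 0], "rotation": [0, 0, 0]}, {"translation": [-0.005, -0.024, 0], "rotation": [0, 0, 0]}, {"translation": [-0.005, -0.024, 0], "rotation": [0, 0, 0]}, {"translation": [-0.005, -0.024, 0], "rotation": [0, 0, 0]}]}}

```text
t: 31.68
eef_pos: [0.4796, -0.1628, 0.0155]
ee_rot: [-3.141, 0.0, -1.763]
force: [1.9, 6.0, 4.3]
width: 0.0396
gripper_force: 2.9
```

```bash
python3 -c "
from h import *
stat()"
```

```text
t 31.68 tcp st [[  -0.3 -162.6]] z 0.0155 F st [0.8 6.3 4.3] rot [-3.141  0.    -1.763]
```

>>> {"fn": "apply_moves", "kwargs": {"steps": [{"translation": [-0.001, -0.004, 0], "rotation": [0, 0, 0]}, {"translation": [-0.001, -0.008, 0], "rotation": [0, 0, 0]}, {"translation": [-0.002, -0.012, 0], "rotation": [0, 0, 0]}, {"translation": [-0.003, -0.016, 0], "rotation": [0, 0, 0]}, {"translation": [-0.004, -0.02, 0], "rotation": [0, 0, 0]}, {"translation": [-0.005, -0.024, 0], "rotation": [0, 0, 0]}, {"translation": [-0.005, -0.024, 0], "rotation": [0, 0, 0]}, {"translation": [-0.005, -0.024, 0], "rotation": [0, 0, 0]}, {"translation": [-0.005, -0.024, 0], "rotation": [0, 0, 0]}, {"translation": [-0.005, -0.024, 0], "rotation": [0, 0, 0]}]}}

```text
t: 32.52
eef_pos: [0.4784, -0.1687, 0.0155]
ee_rot: [-3.141, 0.0, -1.763]
force: [3.1, 5.2, 4.2]
width: 0.0396
gripper_force: 3.2
```

```bash
python3 -c "
from h import *
stat()"
```

```text
t 32.52 tcp st [[  -0.3 -168.6]] z 0.0155 F st [2.1 5.7 4.2] rot [-3.141  0.    -1.763]
```

>>> {"fn": "apply_moves", "kwargs": {"steps": [{"translation": [-0.001, -0.004, 0], "rotation": [0, 0, 0]}, {"translation": [-0.001, -0.008, 0], "rotation": [0, 0, 0]}, {"translation": [-0.002, -0.012, 0], "rotation": [0, 0, 0]}, {"translation": [-0.003, -0.016, 0], "rotation": [0, 0, 0]}, {"translation": [-0.004, -0.02, 0], "rotation": [0, 0, 0]}, {"translation": [-0.004, -0.022, 0], "rotation": [0, 0, 0]}, {"translation": [-0.004, -0.022, 0], "rotation": [0, 0, 0]}, {"translation": [-0.004, -0.022, 0], "rotation": [0, 0, 0]}, {"translation": [-0.004, -0.022, 0], "rotation": [0, 0, 0]}, {"translation": [-0.004, -0.022, 0], "rotation": [0, 0, 0]}]}}

```text
t: 33.35
eef_pos: [0.4779, -0.1717, 0.0155]
ee_rot: [-3.14, 0.003, -1.763]
force: [1.6, 26.5, 8.2]
width: 0.0393
gripper_force: 13.6
```

```bash
python3 -c "
from h import *
stat()"
```

```text
t 33.35 tcp st [[  -0.2 -171.7]] z 0.0155 F st [-3.5 26.3  8.2] rot [-3.140e+00  3.000e-03 -1.763e+00]
```

The force jumped to 26 N with travel stopped, so the square module is at its hard stop. I'm retreating to check.

>>> {"fn": "apply_moves", "kwargs": {"steps": [{"translation": [0.004, 0.02, 0], "rotation": [0, 0, 0]}, {"translation": [0.012, 0.06, 0], "rotation": [0, 0, 0]}, {"translation": [0.03, 0.157, 0], "rotation": [0, 0, 0]}, {"translation": [0.03, 0.157, 0.15], "rotation": [0, 0, 0]}, {"translation": [0.03, 0.157, 0.3], "rotation": [0, 0, 0]}, {"translation": [0.03, 0.157, 0.45], "rotation": [0, 0, 0]}, {"translation": [0.03, 0.157, 0.6], "rotation": [0, 0, 0]}, {"translation": [0.03, 0.157, 0.75], "rotation": [0, 0, 0]}, {"translation": [0.03, 0.157, 0.88], "rotation": [0, 0, 0]}, {"translation": [0.03, 0.157, 0.94], "rotation": [0, 0, 0]}]}}

```text
t: 34.18
eef_pos: [0.4853, -0.1356, 0.2547]
ee_rot: [-3.137, -0.0, -1.763]
force: [1.1, 0.4, 0.9]
width: 0.0396
gripper_force: 0.0
```

```bash
python3 -c "
from h import *
look('w10',[(0,-230)])
import station as q
for n in ('scene','side'):
    cm=q.camera_model(n); j=q.grab_frame(n); cv2.imwrite(f'pics/{n}10.png',j)
    for sy in(-.23,.231):
        p=proj(cm,[*(S+sy*ey),.05])[0]; r=meas(cm,j,p,.05,v=130); print(n,sy,r,st(r[0]/1000))
i=cv2.imread('pics/w10.png'); j=cv2.imread('pics/side10.png')
v=np.hstack([i[:330],cv2.resize(j[90:330,220:430],(289,330))]); cv2.imwrite('pics/v10.png',cv2.resize(v,(800,284)))"
```

```text
t 34.18 tcp st [[   0.2 -134.9]] [ 0.4853 -0.1356  0.2547] f [1.1 0.4 0.9]
(0, -230) tag [ -54.2 -264.3] [56.7 10.9] 90.0 screws [[-82.4, -307.2], [-82.9, -215.4]]
scene -0.23 (array([ 418.1, -264.9]), array([167.6,  58.8]), 90.0, array([220.8, 217.8])) [[ -41.1 -274.6]]
scene 0.231 (array([557.1, 222.3]), array([55.5, 57.1]), 54.6, array([394., 186.])) [[  2.3 230.2]]
side -0.23 (array([ 451.3, -300.3]), array([51. , 53.4]), 76.1, array([325.4, 278.1])) [[  -1.8 -303. ]]
side 0.231 (array([419.9,  56.1]), array([265.9,  20.4]), 79.4, array([291.1, 196.3])) [[-100.6   40.8]]
```

View pics/v10.png

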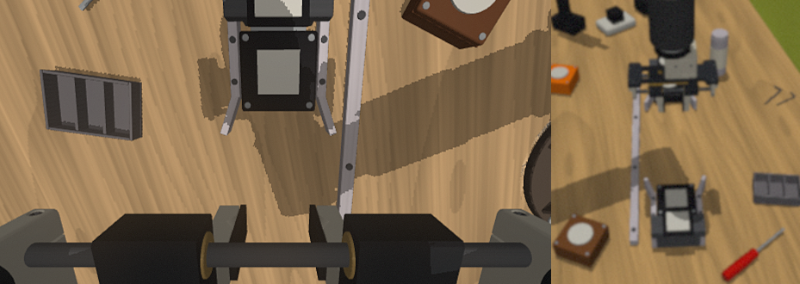

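The square module is seated squarely in the right nest, with its tag at about (278,72) beside the square sign. The bit box and screwdriver are untouched. I'll check its depth numerically.

```bash
python3 -c "
from h import *
import station as q
cm=q.camera_model('wrist'); k=929/800
print(st(ray(cm,[(x*k,y*k) for x,y in((248,38),(311,38),(308,104),(247,104))],.046)).mean(0))
i=cv2.imread('pics/w10.png'); r=meas(cm,i,(323,84),.05,v=100); print(r,st(r[0]/1000))"
```

```text
[  -1.475 -230.75 ]
(array([ 465.8, -229.6]), array([51. , 51.5]), 78.9, array([323. ,  82.8])) [[  -1.  -230.8]]
```

```bash
python3 -c "
from station import *
print(job_done())"
```

```text
the job is handed in; nothing more can be done
None
```

The job is handed in at about 34 s of 72 s: the round module is home in the left nest and the square module in the right, each pressed to its plunger's hard stop and released. On the first try the round module caught a guide and the wrist force hit about 59 N (limit 120 N); I backed off, nudged it sideways and pushed it in gently.

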